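Find the rattling tin

TASK

One of the three sealed green-lidded tins rattles because a brass ball has come loose in it: find out which by shaking them, and stack the two silent ones squarely, one on the other, on the red-lidded stock tin, setting them down rather than dropping them. Then pick up the rattling tin, hold it out level about 15 cm above the cork mat, over its middle, and finish while still holding it there. Leave the pliers, the ferrule and the reed cap alone.

Things in the scene. Friction and masses are not known exactly. Their poses are not given: they have to be found in the camera images.
- tin_1: one of 3 sealed tins, green lid, bare sides, 110 x 60 x 40 mm (x, y, z), 0.26-0.32 kg; origin: centre of underside, z up. In one of the 3 (not told by look, weight or name) a 0.16 kg brass ball rolls 67 mm along the tin's x if shaken or tipped over 10 deg, and stays at that end: held level by the middle, the load's moment about the tin's y differs by 0.1 N m between ends. The others are packed
- tin_2: one of 3 sealed tins, green lid, bare sides, 110 x 60 x 40 mm (x, y, z), 0.26-0.32 kg; origin: centre of underside, z up. In one of the 3 (not told by look, weight or name) a 0.16 kg brass ball rolls 67 mm along the tin's x if shaken or tipped over 10 deg, and stays at that end: held level by the middle, the load's moment about the tin's y differs by 0.1 N m between ends. The others are packed
- tin_3: one of 3 sealed tins, green lid, bare sides, 110 x 60 x 40 mm (x, y, z), 0.26-0.32 kg; origin: centre of underside, z up. In one of the 3 (not told by look, weight or name) a 0.16 kg brass ball rolls 67 mm along the tin's x if shaken or tipped over 10 deg, and stays at that end: held level by the middle, the load's moment about the tin's y differs by 0.1 N m between ends. The others are packed
- stock_tin: tin with a red flat lid and bare sides, the bottom of the column: 110 x 60 x 40 mm (its own x, y, z), 0.6 kg, loose on the bench; origin at the centre of its underside, x along its length, z up. It stands to the left or the right of the green tins; the pliers lie on the other side
- mat: square cork mat fixed near the far edge of the bench, 120 x 120 x 4 mm; origin at the centre of its underside, on the bench
- pliers: steel round-nose pliers with red grips lying flat, 145 x 45 x 10 mm, jaws towards its own +x; origin near their middle at bench level; to be left alone
- ferrule: nickel-silver chanter ferrule, a ring 28 mm across and 24 mm high, standing; origin at the centre of its underside; to be left alone
- reed_cap: black ebony reed cap, a turned cone-topped cylinder 30 mm across and 60 mm high, standing; origin at the centre of its underside; to be left alone
Things that resemble listed ones, but are neither listed nor needed, are in the scene too. Leave any black look-alike of the tin_1 alone. What is shaped like the stock_tin but pink is not meant.

How it is judged (in metres and radians):
On the way, in this order (a step that is already met when the one before it is completed fails the run):
1. both silent tins stand squarely stacked on the red stock tin, released (((distance between loose_c0 and tin_1 below 0.06 m and ((z of tin_2 in the frame of stock_tin between 0.034 and 0.046 m and horizontal distance between each of tin_2, tin_3 and stock_tin below 0.012 m and angle between the x axis of each of tin_2, tin_3 and the x axis of stock_tin, either way round below 0.14 rad and linear speed of each of tin_2, tin_3 below 0.03 m/s and contact force between each of tin_2, tin_3 and the fingers below 0.1 N and z of tin_3 in the frame of stock_tin between 0.074 and 0.086 m) or (z of tin_3 in the frame of stock_tin between 0.034 and 0.046 m and horizontal distance between each of tin_3, tin_2 and stock_tin below 0.012 m and angle between the x axis of each of tin_3, tin_2 and the x axis of stock_tin, either way round below 0.14 rad and linear speed of each of tin_3, tin_2 below 0.03 m/s and contact force between each of tin_3, tin_2 and the fingers below 0.1 N and z of tin_2 in the frame of stock_tin between 0.074 and 0.086 m))) or (distance between loose_c0 and tin_2 below 0.06 m and ((z of tin_1 in the frame of stock_tin between 0.034 and 0.046 m and horizontal distance between each of tin_1, tin_3 and stock_tin below 0.012 m and angle between the x axis of each of tin_1, tin_3 and the x axis of stock_tin, either way round below 0.14 rad and linear speed of each of tin_1, tin_3 below 0.03 m/s and contact force between each of tin_1, tin_3 and the fingers below 0.1 N and z of tin_3 in the frame of stock_tin between 0.074 and 0.086 m) or (z of tin_3 in the frame of stock_tin between 0.034 and 0.046 m and horizontal distance between each of tin_3, tin_1 and stock_tin below 0.012 m and angle between the x axis of each of tin_3, tin_1 and the x axis of stock_tin, either way round below 0.14 rad and linear speed of each of tin_3, tin_1 below 0.03 m/s and contact force between each of tin_3, tin_1 and the fingers below 0.1 N and z of tin_1 in the frame of stock_tin between 0.074 and 0.086 m))) or (distance between loose_c0 and tin_3 below 0.06 m and ((z of tin_1 in the frame of stock_tin between 0.034 and 0.046 m and horizontal distance between each of tin_1, tin_2 and stock_tin below 0.012 m and angle between the x axis of each of tin_1, tin_2 and the x axis of stock_tin, either way round below 0.14 rad and linear speed of each of tin_1, tin_2 below 0.03 m/s and contact force between each of tin_1, tin_2 and the fingers below 0.1 N and z of tin_2 in the frame of stock_tin between 0.074 and 0.086 m) or (z of tin_2 in the frame of stock_tin between 0.034 and 0.046 m and horizontal distance between each of tin_2, tin_1 and stock_tin below 0.012 m and angle between the x axis of each of tin_2, tin_1 and the x axis of stock_tin, either way round below 0.14 rad and linear speed of each of tin_2, tin_1 below 0.03 m/s and contact force between each of tin_2, tin_1 and the fingers below 0.1 N and z of tin_1 in the frame of stock_tin between 0.074 and 0.086 m))))), for 0.3 s.
2. the rattling tin is lifted clear of the bench (((distance between loose_c0 and tin_1 below 0.06 m and height (world z) of tin_1 above 0.05 m and contact force between tin_1 and the fingers above 2 N) or (distance between loose_c0 and tin_2 below 0.06 m and height (world z) of tin_2 above 0.05 m and contact force between tin_2 and the fingers above 2 N) or (distance between loose_c0 and tin_3 below 0.06 m and height (world z) of tin_3 above 0.05 m and contact force between tin_3 and the fingers above 2 N))), for 0.2 s.
At the end, for the whole second after the job is handed in: Both silent tins stacked on the red tin, within 12 mm and 8 degrees of it, not touched by the fingers; the rattling tin held still in the fingers, its middle within 45 mm of the mat's middle, underside 90 to 220 mm above the bench, level within 10 degrees (((distance between loose_c0 and tin_1 below 0.06 m and ((z of tin_2 in the frame of stock_tin between 0.034 and 0.046 m and horizontal distance between each of tin_2, tin_3 and stock_tin below 0.012 m and angle between the x axis of each of tin_2, tin_3 and the x axis of stock_tin, either way round below 0.14 rad and linear speed of each of tin_2, tin_3 below 0.03 m/s and contact force between each of tin_2, tin_3 and the fingers below 0.1 N and z of tin_3 in the frame of stock_tin between 0.074 and 0.086 m) or (z of tin_3 in the frame of stock_tin between 0.034 and 0.046 m and horizontal distance between each of tin_3, tin_2 and stock_tin below 0.012 m and angle between the x axis of each of tin_3, tin_2 and the x axis of stock_tin, either way round below 0.14 rad and linear speed of each of tin_3, tin_2 below 0.03 m/s and contact force between each of tin_3, tin_2 and the fingers below 0.1 N and z of tin_2 in the frame of stock_tin between 0.074 and 0.086 m)) and height (world z) of tin_1 between 0.09 and 0.22 m and horizontal distance between tin_1 and mat below 0.045 m and angle between tin_1's own z axis and vertical below 0.17 rad and linear speed of tin_1 below 0.05 m/s and contact force between tin_1 and the fingers above 2 N) or (distance between loose_c0 and tin_2 below 0.06 m and ((z of tin_1 in the frame of stock_tin between 0.034 and 0.046 m and horizontal distance between each of tin_1, tin_3 and stock_tin below 0.012 m and angle between the x axis of each of tin_1, tin_3 and the x axis of stock_tin, either way round below 0.14 rad and linear speed of each of tin_1, tin_3 below 0.03 m/s and contact force between each of tin_1, tin_3 and the fingers below 0.1 N and z of tin_3 in the frame of stock_tin between 0.074 and 0.086 m) or (z of tin_3 in the frame of stock_tin between 0.034 and 0.046 m and horizontal distance between each of tin_3, tin_1 and stock_tin below 0.012 m and angle between the x axis of each of tin_3, tin_1 and the x axis of stock_tin, either way round below 0.14 rad and linear speed of each of tin_3, tin_1 below 0.03 m/s and contact force between each of tin_3, tin_1 and the fingers below 0.1 N and z of tin_1 in the frame of stock_tin between 0.074 and 0.086 m)) and height (world z) of tin_2 between 0.09 and 0.22 m and horizontal distance between tin_2 and mat below 0.045 m and angle between tin_2's own z axis and vertical below 0.17 rad and linear speed of tin_2 below 0.05 m/s and contact force between tin_2 and the fingers above 2 N) or (distance between loose_c0 and tin_3 below 0.06 m and ((z of tin_1 in the frame of stock_tin between 0.034 and 0.046 m and horizontal distance between each of tin_1, tin_2 and stock_tin below 0.012 m and angle between the x axis of each of tin_1, tin_2 and the x axis of stock_tin, either way round below 0.14 rad and linear speed of each of tin_1, tin_2 below 0.03 m/s and contact force between each of tin_1, tin_2 and the fingers below 0.1 N and z of tin_2 in the frame of stock_tin between 0.074 and 0.086 m) or (z of tin_2 in the frame of stock_tin between 0.034 and 0.046 m and horizontal distance between each of tin_2, tin_1 and stock_tin below 0.012 m and angle between the x axis of each of tin_2, tin_1 and the x axis of stock_tin, either way round below 0.14 rad and linear speed of each of tin_2, tin_1 below 0.03 m/s and contact force between each of tin_2, tin_1 and the fingers below 0.1 N and z of tin_1 in the frame of stock_tin between 0.074 and 0.086 m)) and height (world z) of tin_3 between 0.09 and 0.22 m and horizontal distance between tin_3 and mat below 0.045 m and angle between tin_3's own z axis and vertical below 0.17 rad and linear speed of tin_3 below 0.05 m/s and contact force between tin_3 and the fingers above 2 N))); the arm keeps its last pose, push and grip.
It fails at once if the pliers, ferrule or reed cap are disturbed (moved more than 20 mm) (distance of any of pliers, ferrule, reed_cap from where it was at the start of the episode above 0.02 m).
It fails at once if a tin is dropped (falls free by more than about 15 mm) ((contact force between tin_1 and anything else below 0.3 N and linear speed of tin_1 above 0.55 m/s) or (contact force between tin_2 and anything else below 0.3 N and linear speed of tin_2 above 0.55 m/s) or (contact force between tin_3 and anything else below 0.3 N and linear speed of tin_3 above 0.55 m/s)).
It also fails if it takes over 72 s, if anything falls off the work surface, if the arm or the gripper's body presses on something with over 40 N, if the wrist force passes 120 N, or if a joint passes its speed limit or range.

ROBOT

A 6-joint arm with a two-finger parallel gripper is mounted at the origin on the work surface. World frame = base frame: x ahead of the robot, y to its left, z up, the work surface at z = 0. Lengths are in m, angles in degrees, forces in N, time in s.
With the tool pointing down it reaches from about 0.375 to 0.9 m from the base axis. Payload 3.1 kg.
Tool frame: the origin (TCP) lies on the centre line of the jaws, within the pads' length; the fingertips stand 25 mm ahead of it and the grasp point (between the pads) lies 6 mm ahead of it; z points along the fingers, y is the line along which they close (so a half turn about z gives the same grasp; the last joint's range is limited). The gripper opens to 87 mm and grips with 3 to 60 N. Pads are 19 mm wide; open, the fingers measure 117 mm over their backs; the gripper's body (75 mm by 190 mm) begins 51 mm behind the grasp point.
Start: joints at [58.413, 30.224, 82.088, -0, 67.689, -10.227], TCP at [0.228, 0.582, 0.248] pointing down, gripper open.
Joint ranges: [-176.69, 176.69], [-43.24, 126.21], [12.49, 139.97], [-82, 262], [0, 151.66], [-163.58, 163.58]. Speed limits (degrees/s): [159.86, 159.86, 180, 180, 180, 180].

INTERFACE

Orientations are given as a 3x3 rotation matrix whose columns are the frame's x, y, z axes.
In Python, from rig import bot, cams, models gives the robot as it stands. The module is installed in compiled form; this text tells all that it offers.
- The arm moves only by the shell command python3 -m handwheel 'ROWS' [OPENING]. ROWS is JSON, a list of rows, each a list of 6 numbers: the shift along the world's x, y, z each as a share of 1 m, from -1 to 1, then the turn, a rotation vector about the world's x, y, z each as a share of 2 rad, from -1 to 1. In form: [[dx, dy, dz, wx, wy, wz], ...]. A call has exactly 8 rows; each row is the pose to reach, as a shift and turn from the pose commanded when the call began; what a row does not reach only later rows make up. A row lasts 1/12 s, in which the tool goes at most 41.7 mm and 7.16 degrees, less where a joint would pass 70% of its speed; a pose out of reach is approached as far as the arm can. A call with a number of a shift or a turn outside -1 to 1 is refused whole. A call with a gripper value outside its range is refused whole. OPENING is the opening, from -1 (shut) to 1 (fully open), so that 0 is half open, set as the call begins (- or left out, the last holds). The fingers move at their own pace and stop on an object; the grip force is fixed at half the most. Time passes only in rows, so rows that repeat a pose let the fingers close, or fill a call up. It gives the time, the measured TCP pose, the force, the opening and the grip force at its end, in the units of the state.
- bot.read_state(): the state, without advancing time (a new reading comes with each control period).
- cams.capture(name): name is "side" or "top" or "wrist"; returns (picture, depth): 480x640x3 uint8, blue, green, red; 480x640 float32, m along the optical axis (not along the pixel's ray), 0 where there is no reading.
- cams.calibration(name): a dict with "mtx" (3x3 intrinsics, pixels), "R" (3x3) and "t" (3): a world point X has camera coordinates R X + t; the wrist camera has in their place "tool_from_camera" (4x4, takes a point from camera to tool coordinates, whose origin is the TCP and whose axes are the flange's). Camera axes: x right, y down, z forward; pixel columns grow to the right and rows downward; lengths in m; the calibration is good to about 2 mm. The wrist camera is an equidistant fisheye: a pixel r from the principal point sees the ray r / f radians off the axis. A picture is of the moment at which its call begins: read the wrist's pose just before it. calibration takes no time and is no camera call.
- bot.hand_in(): hands the job in; it is judged then, once.
Trained networks look in the newest picture that a camera, given by its name, has taken for a name from the list of things; names that differ only in an ending like _2 or _b are one class to them, and where a whole thing is asked for, a point or a joint stands for the part that bears it (a point fixed in the world has none). Each returns a list of dicts, best first, with "conf" (0 to 1); they miss things now and then, are a little off and sometimes report something else, mostly with a low value. They report only what shows in the picture. A call takes as long as a camera call. They do not tell look-alikes from the thing itself.
- models.spot_in(query, camera): "position" ([column, row] in pixels, amid what is visible of it).
- models.tip_of(query, camera): "position" ([column, row] in pixels: a listed point, or the origin of a listed thing).
The state is a dict: "time_s": time; "joint_positions": joint angles; "qvel": joint speeds; "tau": joint torques, N m; "position": TCP position; "tcp_rot": TCP orientation; "force": force on the tool from outside, world axes, zero at the start; "moment": the same for the moment, N m; "opening": opening from 0.0 (shut) to 1.0 (fully open); "grasp_force": force on a finger pad.
Only numpy, scipy, OpenCV 4.12 (cv2) and the standard library are available. Lean on these libraries where they do the work, as an engineer would, in place of code of your own. Each camera call takes 0.05 s, during which the arm holds its last target. There are 200 camera calls.

## Working session

There is one attempt and no reset: what is moved stays moved. The work goes in short steps, Python scripts to look and compute and a shell command to move; the robot and the scene stay as the last step left them, time stands still between calls to the robot, and variables do not carry over. Pictures are saved under pics/ and viewed, at most 10 in all, crops included, and the job is handed in when it is done.

```bash
mkdir -p pics
python3 - <<'E'
from rig import bot,cams,models
import cv2,numpy as np
for c in("top","side"):
    p,d=cams.capture(c); cv2.imwrite(f"pics/{c}0.png",p); np.save(f"{c}0.npy",d)
    k=cams.calibration(c); print(c,k)
    for q in("tin_1","stock_tin","mat","pliers","ferrule","reed_cap"):
        print(q,[(np.round(r["position"]).tolist(),round(r["conf"],2)) for r in models.spot_in(q,c)])
s=bot.read_state(); print(s)
E
```

```text
top {'mtx': array([[594.94433201,   0.        , 320.3328419 ],
       [  0.        , 594.94433201, 240.07681956],
       [  0.        ,   0.        ,   1.        ]]), 'R': array([[-0.02025784, -0.99961351,  0.01903788],
       [-0.996681  ,  0.01868942, -0.07923184],
       [ 0.07884541, -0.02057976, -0.99667441]]), 't': array([-0.07172305,  0.54144094,  1.55843587])}
tin_1 [([420.0, 305.0], 0.86), ([231.0, 264.0], 0.85), ([348.0, 279.0], 0.76), ([286.0, 267.0], 0.72), ([145.0, 261.0], 0.72)]
stock_tin [([430.0, 246.0], 0.9), ([482.0, 234.0], 0.69)]
mat [([296.0, 206.0], 0.96)]
pliers [([146.0, 262.0], 0.79)]
ferrule [([147.0, 265.0], 0.4), ([174.0, 192.0], 0.38), ([351.0, 279.0], 0.25)]
reed_cap []
side {'mtx': array([[494.34268683,   0.        , 321.32912444],
       [  0.        , 494.34268683, 238.00907497],
       [  0.        ,   0.        ,   1.        ]]), 'R': array([[ 0.98971673, -0.14179093,  0.0188711 ],
       [-0.09091249, -0.72538876, -0.68230936],
       [ 0.11043416,  0.67357737, -0.73081996]]), 't': array([-0.56291729,  0.03509627,  1.02833602])}
tin_1 [([231.0, 373
[... 390 characters left out ...]
.35262188e-04,
        6.76880786e+01, -1.02270008e+01]), 'qvel': array([-0.08114953, -0.00518292,  0.02779097, -0.03767287, -0.07730681,
       -0.01466804]), 'tau': array([-3.47509667e-04, -4.39871836e+01, -1.76951069e+01,  6.34119823e-02,
        5.02842246e-02,  8.41791660e-06]), 'position': array([0.22760996, 0.58208404, 0.24760727]), 'tcp_rot': array([[-9.31313660e-01,  3.64218152e-01,  6.99254454e-05],
       [ 3.64218158e-01,  9.31313654e-01,  1.03386761e-04],
       [-2.74671870e-05,  1.21753620e-04, -9.99999992e-01]]), 'force': array([ 0.17198299, -0.39783297,  0.10336586]), 'moment': array([ 0.01796552, -0.01889707, -0.02884199]), 'grasp_force': 0.0, 'opening': 0.9968977930078241}
```

View pics/top0.png

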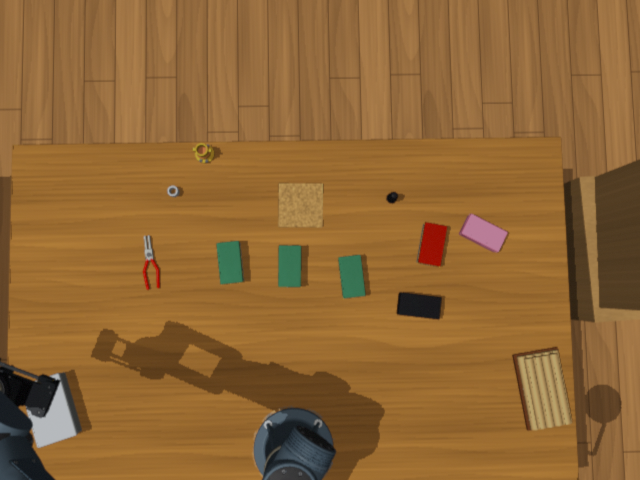

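View pics/side0.png

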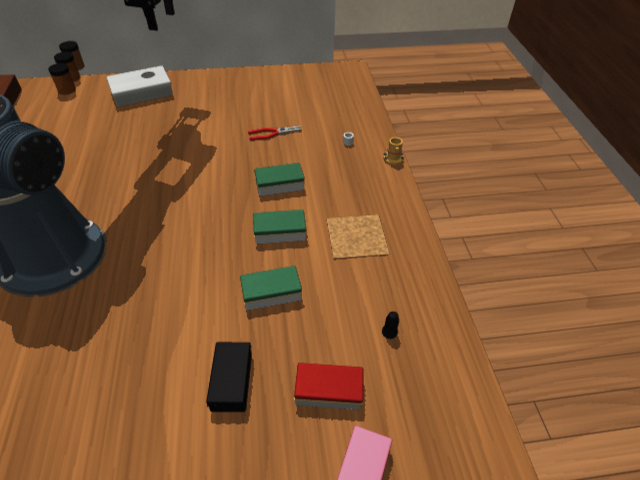

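Top view: green tins are at (230,262), (290,266) and (352,276), and the red stock tin is at (432,244). The look-alikes are the black tin at (419,305) and the pink tin at (484,233). The mat is at (300,204), pliers (150,262), ferrule (173,191), reed cap (392,197) and a brass thing at (204,152). I'm taking the three green tins and the red one; next step is to measure them by lid colour.

```bash
cat > h.py <<'E'
from rig import bot,cams,models
import cv2,numpy as np
def lids(p,c="top",z=0.04,which="green"):
    k=cams.calibration(c); h=cv2.cvtColor(p,cv2.COLOR_BGR2HSV)
    rng={"green":[((60,90,30),(95,255,255))],"red":[((0,210,60),(5,255,255)),((174,200,60),(180,255,255))],"mat":[]}[which]
    m=sum(cv2.inRange(h,*map(np.array,r)) for r in rng)
    m=cv2.morphologyEx(m,cv2.MORPH_OPEN,np.ones((5,5)))
    out=[]
    for q in cv2.findContours(m,0,1)[0]:
        if cv2.contourArea(q)<300: continue
        r=cv2.boxPoints(cv2.minAreaRect(q.astype(np.float32)))
        W=np.array([unproj(k,u,z) for u in r])
        out.append(desc(W,cv2.minAreaRect(q)[0]))
    return out
def unproj(k,u,z):
    d=k["R"].T@np.linalg.solve(k["mtx"],[u[0],u[1],1]); o=-k["R"].T@k["t"]
    return (o+d*(z-o[2])/d[2])[:2]
def desc(W,px=None):
    e=W[1]-W[0],W[2]-W[1]; e=sorted(e,key=np.linalg.norm)
    a=np.degrees(np.arctan2(e[1][1],e[1][0])); a=(a+90)%180-90
    return dict(c=W.mean(0).round(4).tolist(),ang=round(a,1),size=[round(np.linalg.norm(x),4) for x in e],px=px)
E
python3 - <<'E'
from h import *
p=cv2.imread("pics/top0.png")
for w in("green","red"):
    for o in lids(p,which=w): print(w,o)
k=cams.calibration("top")
for n,u,z in(("mat",(300.5,204.5),.004),("reed",(392,197),.06),("ferr",(173,191),.024)): print(n,unproj(k,u,z))
d=np.load("top0.npy")
for u in((230,262),(290,266),(352,276),(432,244)):
    dd=d[u[1],u[0]]; print(k["R"].T@(np.linalg.solve(k["mtx"],[*u,1])*dd-k["t"]))
o=np.hstack([p[150:320,180:500]]); cv2.imwrite("pics/crop.png",cv2.resize(o,None,fx=2.4,fy=2.4,interpolation=cv2.INTER_CUBIC))
E
```

```text
green {'c': [0.4428, -0.1614], 'ang': np.float64(5.7), 'size': [np.float64(0.057), np.float64(0.1053)], 'px': (351.4384765625, 276.0077209472656)}
green {'c': [0.4735, 0.0001], 'ang': np.float64(-1.0), 'size': [np.float64(0.055), np.float64(0.102)], 'px': (289.5, 265.5)}
green {'c': [0.4858, 0.157], 'ang': np.float64(5.1), 'size': [np.float64(0.0576), np.float64(0.1052)], 'px': (229.2970428466797, 261.9703063964844)}
red {'c': [0.5229, -0.3765], 'ang': np.float64(-11.8), 'size': [np.float64(0.0585), np.float64(0.106)], 'px': (432.2256774902344, 243.95228576660156)}
mat [ 0.6386662 -0.0310784]
reed [ 0.64636765 -0.27111674]
ferr [0.67799422 0.30680185]
[0.48572277 0.15571732 0.03577003]
[ 0.47197613 -0.00124438  0.04135222]
[ 0.44270863 -0.16291409  0.03922469]
[ 0.52291802 -0.37673804  0.03602871]
```

View pics/crop.png

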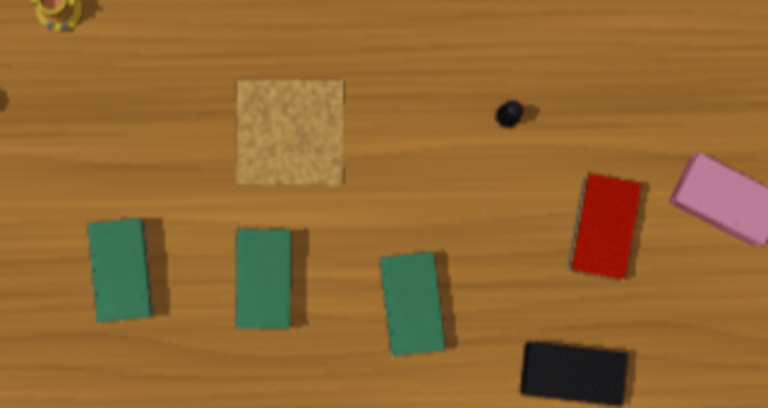

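The crop confirms it: all three green lids are plain, and the red tin is distinct from the pink and black ones. I'll start with tin A, the left one at y=0.157.

```bash
cat >> h.py <<'E'
from scipy.spatial.transform import Rotation as Ro
def goto(x,y,z,ang,s=None):
    """shift/turn shares to TCP x,y,z, tool down, tool y across a tin at ang deg"""
    s=s or bot.read_state(); a=np.radians(ang)
    yy=np.array([-np.sin(a),np.cos(a),0]); 
    if yy@s["tcp_rot"][:,1]<0: yy=-yy
    zz=np.array([0,0,-1.]); G=np.c_[np.cross(yy,zz),yy,zz]
    w=Ro.from_matrix(G@s["tcp_rot"].T).as_rotvec()/2
    return np.round(np.r_[np.array([x,y,z])-s["position"],w],4).tolist()
def mom(n=6,ang=0):
    M=[]
    for i in range(n):
        cams.capture("side"); s=bot.read_state(); M.append(np.r_[s["force"],s["moment"]])
    M=np.array(M); a=np.radians(ang); e=np.array([-np.sin(a),np.cos(a),0])
    print("t",round(s["time_s"],2),"F,M",M.mean(0).round(3),"sd",M.std(0).round(3)[3:],"M about tin y",round(float(M.mean(0)[3:]@e),4), "open",s["opening"],"gf",s["grasp_force"])
E
python3 -m handwheel '[[0.2584,-0.4251,-0.14,0,0,0.2313],[0.2584,-0.4251,-0.14,0,0,0.2313],[0.2584,-0.4251,-0.14,0,0,0.2313],[0.2584,-0.4251,-0.14,0,0,0.2313],[0.2584,-0.4251,-0.14,0,0,0.2313],[0.2584,-0.4251,-0.14,0,0,0.2313],[0.2584,-0.4251,-0.14,0,0,0.2313],[0.2584,-0.4251,-0.14,0,0,0.2313]]' 1
python3 -c "
from h import *
print(goto(.4858,.157,.11,5.1),goto(.4858,.157,.032,5.1))"
```

```text
time_s: 1.37
position: [0.3934, 0.3096, 0.1581]
tcp_rot: [[-0.996, -0.09, 0.001], [-0.09, 0.996, 0.001], [-0.001, 0.0, -1.0]]
force: [0.8, -0.2, -1.1]
opening: 1.001
grasp_force: 0.0
[0.0924, -0.1526, -0.0481, -0.0003, 0.0005, -0.0006] [0.0924, -0.1526, -0.1261, -0.0003, 0.0005, -0.0006]
```

```bash
python3 -m handwheel '[[0.0924,-0.1526,-0.048,0,0,0],[0.0924,-0.1526,-0.048,0,0,0],[0.0924,-0.1526,-0.048,0,0,0],[0.0924,-0.1526,-0.048,0,0,0],[0.0924,-0.1526,-0.048,0,0,0],[0.0924,-0.1526,-0.08,0,0,0],[0.0924,-0.1526,-0.11,0,0,0],[0.0924,-0.1526,-0.126,0,0,0]]' 
python3 -c "
from h import *
print(goto(.4858,.157,.032,5.1))"
```

```text
time_s: 2.03
position: [0.4846, 0.1575, 0.0301]
tcp_rot: [[-0.996, -0.088, -0.002], [-0.088, 0.996, -0.0], [0.002, 0.0, -1.0]]
force: [0.2, 0.5, 0.8]
opening: 1.0
grasp_force: 0.0
[0.0012, -0.0005, 0.0019, 0.0001, -0.001, 0.0006]
```

```bash
python3 -m handwheel '[[0,0,0.001,0,0,0],[0,0,0.001,0,0,0],[0,0,0.001,0,0,0],[0,0,0.001,0,0,0],[0,0,0.001,0,0,0],[0,0,0.001,0,0,0],[0,0,0.001,0,0,0],[0,0,0.001,0,0,0]]' -1
```

```text
time_s: 2.7
position: [0.4857, 0.1588, 0.0346]
tcp_rot: [[-0.996, -0.09, 0.003], [-0.09, 0.996, 0.0], [-0.003, 0.0, -1.0]]
force: [-0.4, 1.3, 5.5]
opening: 0.688
grasp_force: 30.0
```

```bash
python3 -m handwheel '[[0,0,0.02,0,0,0],[0,0,0.05,0,0,0],[0,0,0.08,-0.005,0.05,0],[0,0,0.09,-0.01,0.1,0],[0,0,0.09,-0.014,0.157,0],[0,0,0.09,-0.014,0.157,0],[0,0,0.09,-0.014,0.157,0],[0,0,0.09,-0.014,0.157,0]]'
python3 -m handwheel '[[0,0,0,0,0,0],[0,0,0,0,0,0],[0,0,0,0.005,-0.05,0],[0,0,0,0.01,-0.1,0],[0,0,0,0.014,-0.157,0],[0,0,0,0.014,-0.157,0],[0,0,0,0.014,-0.157,0],[0,0,0,0.014,-0.157,0]]'
python3 -c "
from h import *
mom(8,5.1)"
```

```text
time_s: 3.37
position: [0.4829, 0.1583, 0.1224]
tcp_rot: [[-0.946, -0.09, -0.31], [-0.085, 0.996, -0.028], [0.312, 0.0, -0.95]]
force: [-0.6, 0.2, -3.0]
opening: 0.686
grasp_force: 30.0
time_s: 4.03
position: [0.4857, 0.1585, 0.1236]
tcp_rot: [[-0.996, -0.09, -0.0], [-0.09, 0.996, -0.0], [0.0, 0.0, -1.0]]
force: [0.5, 0.3, -1.8]
opening: 0.688
grasp_force: 30.0
t 4.43 F,M [ 0.101  0.116 -3.233  0.046  0.023 -0.   ] sd [0.013 0.035 0.02 ] M about tin y 0.0185 open 0.6881880115910725 gf 29.998184270225465
```

```bash
python3 -m handwheel '[[0,0,0,0.005,-0.05,0],[0,0,0,0.01,-0.1,0],[0,0,0,0.014,-0.157,0],[0,0,0,0.014,-0.157,0],[0,0,0,0.014,-0.157,0],[0,0,0,0.014,-0.157,0],[0,0,0,0.014,-0.157,0],[0,0,0,0.014,-0.157,0]]'
python3 -m handwheel '[[0,0,0,0,0,0],[0,0,0,-0.005,0.05,0],[0,0,0,-0.01,0.1,0],[0,0,0,-0.014,0.157,0],[0,0,0,-0.014,0.157,0],[0,0,0,-0.014,0.157,0],[0,0,0,-0.014,0.157,0],[0,0,0,-0.014,0.157,0]]'
python3 -c "
from h import *
mom(8,5.1)
print(goto(.4858,.157,.1,5.1))"
```

```text
time_s: 5.1
position: [0.4869, 0.1585, 0.1237]
tcp_rot: [[-0.946, -0.089, 0.31], [-0.085, 0.996, 0.028], [-0.312, -0.0, -0.95]]
force: [0.6, 0.2, -2.2]
opening: 0.686
grasp_force: 30.0
time_s: 5.77
position: [0.4828, 0.1583, 0.1228]
tcp_rot: [[-0.996, -0.09, -0.001], [-0.09, 0.996, -0.0], [0.001, -0.0, -1.0]]
force: [-0.6, 0.1, -3.5]
opening: 0.686
grasp_force: 30.0
t 6.17 F,M [-0.059  0.109 -2.534  0.036  0.019 -0.011] sd [0.036 0.023 0.019] M about tin y 0.0156 open 0.6847983282155996 gf 29.998274501413107
[0.0011, -0.0014, -0.0233, 0.0, 0.0001, -0.0005]
```

Tin A's moment changes by only 0.003 N m between ends, so it is silent. Next I carry it to the stock tin.

```bash
cat >> h.py <<'E'
def avg(n=5):
    L=[]
    for i in range(n): cams.capture("side"); s=bot.read_state(); L.append(s["position"])
    s["position"]=np.mean(L,0); print("t",round(s["time_s"],2),"pos",s["position"].round(4),"F",s["force"].round(1),"open",round(s["opening"],3)); return s
E
python3 -m handwheel '[[0.001,-0.015,0,0,0,0],[0.003,-0.05,0.005,0,0,-0.012],[0.006,-0.09,0.01,0,0,-0.025],[0.009,-0.13,0.015,0,0,-0.037],[0.012,-0.17,0.015,0,0,-0.05],[0.015,-0.21,0.015,0,0,-0.06],[0.018,-0.25,0.015,0,0,-0.07],[0.021,-0.29,0.015,0,0,-0.08]]'
python3 -m handwheel '[[0.003,-0.04,0,0,0,-0.01],[0.006,-0.08,0,0,0,-0.02],[0.009,-0.12,0,0,0,-0.035],[0.012,-0.16,0,0,0,-0.05],[0.014,-0.2,0,0,0,-0.06],[0.016,-0.225,0,0,0,-0.0675],[0.016,-0.238,0,0,0,-0.0675],[0.016,-0.2425,0,0,0,-0.0675]]'
python3 -c "
from h import *
s=avg(); print(goto(.5229,-.3765,.073,-11.8,s))"
```

```text
time_s: 6.83
position: [0.5056, -0.1336, 0.1384]
tcp_rot: [[-0.997, 0.071, 0.0], [0.071, 0.997, -0.0], [-0.0, -0.0, -1.0]]
force: [0.6, -0.1, -2.6]
opening: 0.685
grasp_force: 30.0
time_s: 7.5
position: [0.5215, -0.3765, 0.138]
tcp_rot: [[-0.979, 0.206, 0.001], [0.206, 0.979, -0.001], [-0.001, -0.001, -1.0]]
force: [0.3, 0.5, -2.9]
opening: 0.688
grasp_force: 30.0
t 7.75 pos [ 0.5213 -0.3728  0.1378] F [-0.8  0.6 -2.5] open 0.686
[0.0016, -0.0037, -0.0648, -0.0012, -0.0008, -0.0013]
```

```bash
python3 -m handwheel '[[0.0015,-0.002,-0.015,0,0,0],[0.0015,-0.002,-0.035,0,0,0],[0.0015,-0.002,-0.05,0,0,0],[0.0015,-0.002,-0.058,0,0,0],[0.0015,-0.002,-0.062,0,0,0],[0.0015,-0.002,-0.0645,0,0,0],[0.0015,-0.002,-0.0645,0,0,0],[0.0015,-0.002,-0.0645,0,0,0]]'
python3 -c "
from h import *
s=avg(3)"
```

```text
time_s: 8.42
position: [0.5236, -0.3753, 0.0746]
tcp_rot: [[-0.979, 0.203, 0.0], [0.203, 0.979, 0.0], [-0.0, 0.0, -1.0]]
force: [-1.6, 2.5, 2.0]
opening: 0.685
grasp_force: 30.0
t 8.57 pos [ 0.5236 -0.3753  0.0746] F [-1.   4.5  5. ] open 0.688
```

```bash
python3 -m handwheel '[[0,0,0,0,0,0],[0,0,0,0,0,0],[0,0,0,0,0,0],[0,0,0,0,0,0],[0,0,0,0,0,0],[0,0,0,0,0,0],[0,0,0.03,0,0,0],[0,0,0.07,0,0,0]]' 1
python3 -m handwheel '[[-0.01,0.03,0.02,0,0,0],[-0.015,0.07,0.02,0,0,0.03],[-0.02,0.11,0.02,0,0,0.05],[-0.025,0.15,0.02,0,0,0.08],[-0.03,0.19,0.02,0,0,0.1],[-0.035,0.23,0.02,0,0,0.1],[-0.04,0.27,0.02,0,0,0.1],[-0.045,0.31,0.02,0,0,0.1]]'
python3 - <<'E'
from h import *
p,_=cams.capture("top"); cv2.imwrite("pics/top1.png",p)
for w,z in(("green",.04),("green",.08),("red",.04)):
    for o in lids(p,"top",z,w): print(w,z,o)
s=avg(4); print(goto(.4735,0,.11,-1,s))
E
```

```text
time_s: 9.23
position: [0.5211, -0.3741, 0.1403]
tcp_rot: [[-0.979, 0.204, -0.007], [0.204, 0.979, 0.007], [0.008, 0.005, -1.0]]
force: [0.1, 0.3, 0.3]
opening: 0.998
grasp_force: 0.0
time_s: 9.9
position: [0.478, -0.0646, 0.164]
tcp_rot: [[-1.0, 0.006, 0.001], [0.006, 1.0, -0.0], [-0.001, -0.0, -1.0]]
force: [0.1, -0.0, -0.0]
opening: 0.999
grasp_force: 0.0
green 0.04 {'c': [0.4218, -0.1637], 'ang': np.float64(-1.5), 'size': [np.float64(0.055), np.float64(0.0626)], 'px': (352.5, 284.0)}
green 0.04 {'c': [0.5254, -0.3846], 'ang': np.float64(-11.7), 'size': [np.float64(0.06), np.float64(0.1094)], 'px': (435.23211669921875, 242.9538116455078)}
green 0.08 {'c': [0.4217, -0.1607], 'ang': np.float64(-1.5), 'size': [np.float64(0.0536), np.float64(0.061)], 'px': (352.5, 284.0)}
green 0.08 {'c': [0.5226, -0.376], 'ang': np.float64(-11.7), 'size': [np.float64(0.0584), np.float64(0.1066)], 'px': (435.23211669921875, 242.9538116455078)}
t 10.15 pos [ 0.4776 -0.0639  0.1639] F [-0.8  0.2  0.2] open 1.001
[-0.0041, 0.0639, -0.0539, 0.0006, 0.0008, -0.0067]
```

Tin A sits on the stock tin within about 1 mm. Now tin B.

```bash
python3 -m handwheel '[[-0.002,0.035,-0.02,0,0,-0.0065],[-0.004,0.064,-0.04,0,0,-0.0065],[-0.004,0.064,-0.06,0,0,-0.0065],[-0.004,0.064,-0.085,0,0,-0.0065],[-0.004,0.064,-0.11,0,0,-0.0065],[-0.004,0.064,-0.125,0,0,-0.0065],[-0.004,0.064,-0.132,0,0,-0.0065],[-0.004,0.064,-0.132,0,0,-0.0065]]'
python3 -m handwheel '[[0,0,0,0,0,0],[0,0,0,0,0,0],[0,0,0,0,0,0],[0,0,0,0,0,0],[0,0,0,0,0,0],[0,0,0,0,0,0],[0,0,0,0,0,0],[0,0,0.01,0,0,0]]' -1
python3 -m handwheel '[[0,0,0.03,0,0,0],[0,0,0.06,0,0,0],[0,0,0.08,0,0.05,0],[0,0,0.08,0,0.1,0],[0,0,0.08,0,0.157,0],[0,0,0.08,0,0.157,0],[0,0,0.08,0,0.157,0],[0,0,0.08,0,0.157,0]]'
python3 -m handwheel '[[0,0,0,0,0,0],[0,0,0,0,0,0],[0,0,0,0,0,0],[0,0,0,0,-0.05,0],[0,0,0,0,-0.1,0],[0,0,0,0,-0.157,0],[0,0,0,0,-0.157,0],[0,0,0,0,-0.157,0]]'
python3 -c "
from h import *
mom(8,-1)"
```

```text
time_s: 10.82
position: [0.4745, -0.0035, 0.0302]
tcp_rot: [[-1.0, 0.021, -0.002], [0.021, 1.0, 0.0], [0.002, 0.0, -1.0]]
force: [-0.1, -0.4, 0.6]
opening: 1.0
grasp_force: 0.0
time_s: 11.48
position: [0.4736, -0.0019, 0.0412]
tcp_rot: [[-1.0, 0.018, -0.002], [0.018, 1.0, 0.0], [0.002, 0.0, -1.0]]
force: [-0.6, 0.1, -2.8]
opening: 0.685
grasp_force: 30.0
time_s: 12.15
position: [0.4728, -0.0018, 0.1214]
tcp_rot: [[-0.951, 0.017, -0.309], [0.018, 1.0, 0.0], [0.309, -0.005, -0.951]]
force: [-0.6, 0.5, -3.0]
opening: 0.688
grasp_force: 30.0
time_s: 12.82
position: [0.4722, -0.0018, 0.122]
tcp_rot: [[-1.0, 0.019, -0.005], [0.019, 1.0, 0.001], [0.005, 0.001, -1.0]]
force: [-0.2, 0.2, -2.6]
opening: 0.688
grasp_force: 30.0
t 13.22 F,M [ 3.100e-02  1.040e-01 -3.061e+00  3.000e-02 -1.000e-02 -2.000e-03] sd [0.034 0.031 0.027] M about tin y -0.0095 open 0.6889244761022557 gf 29.999818210490048
```

```bash
python3 -m handwheel '[[0,0,0,0,-0.05,0],[0,0,0,0,-0.1,0],[0,0,0,0,-0.157,0],[0,0,0,0,-0.157,0],[0,0,0,0,-0.157,0],[0,0,0,0,-0.157,0],[0,0,0,0,-0.157,0],[0,0,0,0,-0.157,0]]'
python3 -m handwheel '[[0,0,0,0,0,0],[0,0,0,0,0.05,0],[0,0,0,0,0.1,0],[0,0,0,0,0.157,0],[0,0,0,0,0.157,0],[0,0,0,0,0.157,0],[0,0,0,0,0.157,0],[0,0,0,0,0.157,0]]'
python3 -c "
from h import *
mom(8,-1)
s=avg(4);print(goto(.5229,-.3765,.18,-11.8,s))"
```

```text
time_s: 13.88
position: [0.4758, -0.0023, 0.122]
tcp_rot: [[-0.951, 0.017, 0.31], [0.017, 1.0, -0.0], [-0.31, 0.005, -0.951]]
force: [0.4, 0.8, -2.4]
opening: 0.681
grasp_force: 30.0
time_s: 14.55
position: [0.4731, -0.0017, 0.1215]
tcp_rot: [[-1.0, 0.018, -0.001], [0.018, 1.0, 0.0], [0.001, 0.0, -1.0]]
force: [0.2, -0.3, -3.0]
opening: 0.684
grasp_force: 30.0
t 14.95 F,M [ 0.026  0.181 -2.972  0.035  0.003 -0.   ] sd [0.026 0.038 0.016] M about tin y 0.0034 open 0.6907135830261788 gf 29.99983011279255
t 15.15 pos [ 0.4743 -0.0021  0.1218] F [-0.4 -0.4 -3. ] open 0.69
[0.0486, -0.3744, 0.0582, 0.0, 0.0, -0.0938]
```

Tin B changes by only 0.013 N m, far below 0.1, so it is silent too. I'll stack it, then prove tin C is the rattler.

```bash
python3 -m handwheel '[[0.002,-0.015,0.015,0,0,0],[0.005,-0.045,0.03,0,0,-0.012],[0.01,-0.085,0.04,0,0,-0.025],[0.015,-0.125,0.045,0,0,-0.037],[0.02,-0.165,0.045,0,0,-0.05],[0.025,-0.205,0.045,0,0,-0.06],[0.03,-0.24,0.045,0,0,-0.07],[0.035,-0.275,0.045,0,0,-0.08]]'
python3 -m handwheel '[[0.004,-0.03,0,0,0,-0.008],[0.008,-0.055,0,0,0,-0.0138],[0.0115,-0.075,0,0,0,-0.0138],[0.0135,-0.088,0,0,0,-0.0138],[0.0135,-0.096,0,0,0,-0.0138],[0.0135,-0.099,0,0,0,-0.0138],[0.0135,-0.099,0,0,0,-0.0138],[0.0135,-0.099,0,0,0,-0.0138]]'
python3 -c "
from h import *
s=avg(5); print(goto(.5229,-.3765,.1125,-11.8,s))"
```

```text
time_s: 15.82
position: [0.509, -0.2791, 0.1667]
tcp_rot: [[-0.984, 0.179, -0.0], [0.179, 0.984, 0.0], [0.0, 0.0, -1.0]]
force: [1.5, 1.1, -3.3]
opening: 0.687
grasp_force: 30.0
time_s: 16.48
position: [0.5224, -0.3745, 0.1665]
tcp_rot: [[-0.979, 0.204, -0.001], [0.204, 0.979, 0.002], [0.002, 0.001, -1.0]]
force: [0.4, 0.4, -2.4]
opening: 0.689
grasp_force: 30.0
t 16.73 pos [ 0.5228 -0.3747  0.1668] F [ 0.2 -0.6 -2.2] open 0.682
[0.0001, -0.0018, -0.0543, -0.0002, -0.0001, -0.0006]
```

```bash
python3 -m handwheel '[[0,-0.001,-0.015,0,0,0],[0,-0.001,-0.03,0,0,0],[0,-0.001,-0.042,0,0,0],[0,-0.001,-0.049,0,0,0],[0,-0.001,-0.0525,0,0,0],[0,-0.001,-0.0545,0,0,0],[0,-0.001,-0.0545,0,0,0],[0,-0.001,-0.0545,0,0,0]]'
python3 -c "
from h import *
s=avg(3)"
```

```text
time_s: 17.4
position: [0.5233, -0.3776, 0.1129]
tcp_rot: [[-0.979, 0.204, 0.001], [0.204, 0.979, -0.001], [-0.002, -0.001, -1.0]]
force: [0.8, 0.0, -3.2]
opening: 0.689
grasp_force: 30.0
t 17.55 pos [ 0.5233 -0.3775  0.1127] F [-0.6  0.1 -2. ] open 0.69
```

```bash
python3 -m handwheel '[[0,0,-0.0005,0,0,0],[0,0,-0.001,0,0,0],[0,0,-0.0013,0,0,0],[0,0,-0.0016,0,0,0],[0,0,-0.0018,0,0,0],[0,0,-0.0018,0,0,0],[0,0,-0.0018,0,0,0],[0,0,-0.0018,0,0,0]]'
python3 -m handwheel '[[0,0,0,0,0,0],[0,0,0,0,0,0],[0,0,0,0,0,0],[0,0,0,0,0,0],[0,0,0,0,0,0],[0,0,0,0,0,0],[0,0,0.03,0,0,0],[0,0,0.06,0,0,0]]' 1
python3 -m handwheel '[[-0.01,0.03,0.01,0,0,0],[-0.02,0.07,0.01,0,0,0.03],[-0.03,0.1,0.0,0,0,0.06],[-0.04,0.14,-0.01,0,0,0.09],[-0.06,0.18,-0.02,0,0,0.12],[-0.075,0.213,-0.03,0,0,0.15],[-0.08,0.214,-0.04,0,0,0.153],[-0.08,0.214,-0.05,0,0,0.153]]'
python3 - <<'E'
from h import *
s=avg(4); print(goto(.4428,-.1614,.032,5.7,s))
p,_=cams.capture("top"); cv2.imwrite("pics/top2.png",p)
for w,z in(("green",.12),("red",.04)):
    for o in lids(p,"top",z,w): print(w,z,o)
E
```

```text
time_s: 18.22
position: [0.5233, -0.3775, 0.1126]
tcp_rot: [[-0.979, 0.204, 0.001], [0.204, 0.979, -0.001], [-0.002, -0.001, -1.0]]
force: [-1.7, 2.0, 8.4]
opening: 0.687
grasp_force: 30.0
time_s: 18.88
position: [0.5215, -0.3759, 0.1686]
tcp_rot: [[-0.979, 0.204, -0.004], [0.204, 0.979, 0.005], [0.005, 0.004, -1.0]]
force: [-0.4, -0.6, 0.9]
opening: 0.994
grasp_force: 0.0
time_s: 19.55
position: [0.4401, -0.1597, 0.1201]
tcp_rot: [[-0.995, -0.103, -0.004], [-0.103, 0.995, 0.002], [0.003, 0.003, -1.0]]
force: [1.0, -0.2, -0.0]
opening: 0.998
grasp_force: 0.0
t 19.75 pos [ 0.4423 -0.1624  0.1198] F [-0.1  0.3  1. ] open 0.997
[0.0005, 0.001, -0.0878, 0.0002, 0.0003, -0.0003]
green 0.12 {'c': [0.5205, -0.3777], 'ang': np.float64(-11.8), 'size': [np.float64(0.0585), np.float64(0.1065)], 'px': (439.33758544921875, 242.5587158203125)}
```

Stack is good: the top tin is about 2.5 mm off. Now tin C.

```bash
python3 -m handwheel '[[0,0.0005,-0.03,0,0,0],[0,0.0005,-0.055,0,0,0],[0,0.0005,-0.075,0,0,0],[0,0.0005,-0.085,0,0,0],[0,0.0005,-0.088,0,0,0],[0,0.0005,-0.088,0,0,0],[0,0.0005,-0.088,0,0,0],[0,0.0005,-0.088,0,0,0]]'
python3 -m handwheel '[[0,0,0,0,0,0],[0,0,0,0,0,0],[0,0,0,0,0,0],[0,0,0,0,0,0],[0,0,0,0,0,0],[0,0,0,0,0,0],[0,0,0,0,0,0],[0,0,0.01,0,0,0]]' -1
python3 -m handwheel '[[0,0,0.03,0,0,0],[0,0,0.06,0,0,0],[0,0,0.08,-0.005,0.05,0],[0,0,0.08,-0.01,0.1,0],[0,0,0.08,-0.015,0.157,0],[0,0,0.08,-0.015,0.157,0],[0,0,0.08,-0.015,0.157,0],[0,0,0.08,-0.015,0.157,0]]'
python3 -m handwheel '[[0,0,0,0,0,0],[0,0,0,0,0,0],[0,0,0,0,0,0],[0,0,0,0.005,-0.05,0],[0,0,0,0.01,-0.1,0],[0,0,0,0.015,-0.157,0],[0,0,0,0.015,-0.157,0],[0,0,0,0.015,-0.157,0]]'
python3 -c "
from h import *
mom(8,5.7)"
```

```text
time_s: 20.47
position: [0.4436, -0.1631, 0.0335]
tcp_rot: [[-0.995, -0.1, 0.002], [-0.1, 0.995, -0.001], [-0.002, -0.001, -1.0]]
force: [-0.3, -0.5, 0.2]
opening: 1.0
grasp_force: 0.0
time_s: 21.13
position: [0.4419, -0.1621, 0.0415]
tcp_rot: [[-0.995, -0.1, -0.003], [-0.1, 0.995, 0.002], [0.003, 0.002, -1.0]]
force: [-0.1, 0.2, -2.6]
opening: 0.685
grasp_force: 30.0
time_s: 21.8
position: [0.4417, -0.162, 0.122]
tcp_rot: [[-0.946, -0.1, -0.309], [-0.096, 0.995, -0.028], [0.31, 0.003, -0.951]]
force: [-0.2, 0.5, -2.9]
opening: 0.686
grasp_force: 30.0
time_s: 22.47
position: [0.441, -0.1624, 0.1227]
tcp_rot: [[-0.995, -0.098, -0.004], [-0.098, 0.995, 0.001], [0.004, 0.001, -1.0]]
force: [0.3, 0.3, -3.2]
opening: 0.688
grasp_force: 30.0
t 22.87 F,M [ 0.052  0.063 -3.205  0.035  0.03   0.004] sd [0.017 0.022 0.018] M about tin y 0.0259 open 0.6869259710950489 gf 29.995530294254422
```

```bash
python3 -m handwheel '[[0,0,0,0.005,-0.05,0],[0,0,0,0.01,-0.1,0],[0,0,0,0.015,-0.157,0],[0,0,0,0.015,-0.157,0],[0,0,0,0.015,-0.157,0],[0,0,0,0.015,-0.157,0],[0,0,0,0.015,-0.157,0],[0,0,0,0.015,-0.157,0]]'
python3 -m handwheel '[[0,0,0,0,0,0],[0,0,0,-0.005,0.05,0],[0,0,0,-0.01,0.1,0],[0,0,0,-0.015,0.157,0],[0,0,0,-0.015,0.157,0],[0,0,0,-0.015,0.157,0],[0,0,0,-0.015,0.157,0],[0,0,0,-0.015,0.157,0]]'
python3 - <<'E'
from h import *
mom(8,5.7)
s=avg(4)
p=cv2.imread("pics/top0.png"); h=cv2.cvtColor(p,cv2.COLOR_BGR2HSV)
print("mat",models.spot_in("mat","top")[:1]); print(goto(.6387,-.0311,.185,5.7,s))
E
```

```text
time_s: 23.53
position: [0.4519, -0.1601, 0.1309]
tcp_rot: [[-0.952, -0.095, 0.289], [-0.093, 0.995, 0.022], [-0.29, -0.006, -0.957]]
force: [-0.1, 0.6, -3.5]
opening: 0.684
grasp_force: 30.0
time_s: 24.2
position: [0.4503, -0.159, 0.1305]
tcp_rot: [[-0.995, -0.095, -0.021], [-0.095, 0.995, -0.006], [0.021, -0.004, -1.0]]
force: [0.1, 0.1, -2.7]
opening: 0.688
grasp_force: 30.0
t 24.6 F,M [ 0.072  0.324 -2.645  0.044 -0.04   0.012] sd [0.027 0.026 0.023] M about tin y -0.0439 open 0.6865690028426893 gf 29.99554802197963
t 24.8 pos [ 0.4511 -0.1599  0.131 ] F [ 1.1  0.4 -3.1] open 0.688
mat [{'position': [301.2, 209.6], 'conf': 0.75}]
[0.1876, 0.1288, 0.054, 0.0037, -0.0102, 0.0025]
```

Tin C swings from +0.026 to −0.044 N m, with the sign following the tilt, so it rattles. Now it goes over the mat.

```bash
python3 -m handwheel '[[0.01,0.007,0.01,0,0,0],[0.03,0.02,0.02,0,0,0],[0.06,0.04,0.03,0.002,-0.005,0],[0.09,0.06,0.04,0.0037,-0.01,0.0025],[0.12,0.08,0.05,0.0037,-0.01,0.0025],[0.15,0.102,0.054,0.0037,-0.01,0.0025],[0.173,0.118,0.054,0.0037,-0.01,0.0025],[0.186,0.1275,0.054,0.0037,-0.01,0.0025]]'
python3 -m handwheel '[[0.0015,0.001,0,0,0,0],[0.0015,0.001,0,0,0,0],[0.0015,0.001,0,0,0,0],[0.0015,0.001,0,0,0,0],[0.0015,0.001,0,0,0,0],[0.0015,0.001,0,0,0,0],[0.0015,0.001,0,0,0,0],[0.0015,0.001,0,0,0,0]]'
python3 - <<'E'
from h import *
s=avg(4); print(goto(.6387,-.0311,.185,5.7,s))
p,_=cams.capture("top");q,_=cams.capture("side"); cv2.imwrite("pics/fin.png",np.hstack([p[100:400,150:550],q[100:400,150:550]]))
E
```

```text
time_s: 25.52
position: [0.6402, -0.03, 0.1854]
tcp_rot: [[-0.995, -0.101, 0.003], [-0.101, 0.995, 0.0], [-0.003, -0.0, -1.0]]
force: [0.2, -0.7, -4.1]
opening: 0.687
grasp_force: 30.0
time_s: 26.18
position: [0.6384, -0.0318, 0.1851]
tcp_rot: [[-0.995, -0.099, -0.001], [-0.099, 0.995, -0.0], [0.001, 0.0, -1.0]]
force: [0.3, -0.2, -3.9]
opening: 0.684
grasp_force: 30.0
t 26.38 pos [ 0.6386 -0.0315  0.185 ] F [-0.6 -0.  -3.4] open 0.687
[0.0001, 0.0004, -0.0, -0.0, -0.0003, 0.0]
```

View pics/fin.png

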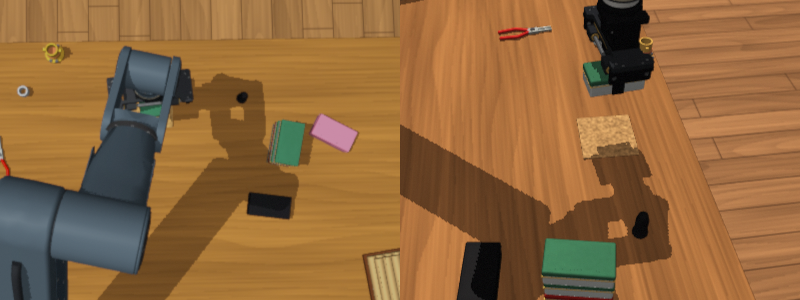

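The picture shows the tin held level over the mat (left half at about (150,105)) and the square stack (left at (288,143), right at (580,270)). The reed cap, ferrule and pliers are untouched.

```bash
python3 -c "
from rig import bot
print(bot.hand_in())"
```

```text
the job is handed in; nothing more can be done
None
```

The job is handed in, with no verdict shown: the left and middle green tins tested silent and are stacked on the red stock tin (top one about 2.5 mm off centre), and the right-hand tin, which rattles, is held level about 15 cm above the middle of the mat.

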